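Load the gel casting stand and jack up its front feet with the levelling wedge

TASK

Take the two gel cassettes out of the draining rack and stand them on edge, one in each slot of the casting stand, fully home and let go, because the stand is levelled with its load. Then lay the levelling wedge flat on the base plate and push it, thin end first, between the two front feet under the front edge of the stand, until both feet have just lifted off the base plate, about 4 mm. Finish while still gripping the wedge there, with nothing else holding the stand up, so that I can turn the feet; do not let a cassette fall over, tip the stand up or disturb the other things.

Things in the scene. Friction and masses are not known exactly. Their poses are not given: they have to be found in the camera images.
- base_plate: aluminium base plate, 300 (x) x 180 (y) x 10 mm, fixed to the worktop; origin at the centre of its underside, so its upper face is at z = 10 mm. Its +x axis points away from the robot, towards the pivot of the casting stand; the free front part, x = -150 to -55 mm, is where the wedge is laid.
- casting_stand: white gel casting stand on the base plate: deck 192 x 156 x 12 mm hinged at its rear on a pin along y. Origin on the pin, at x = +125, z = 26 mm of the base plate; x to the rear. At rest level on two front screw feet, underside 10 mm above the plate, front edge 180 mm before the pin. About 0.65 kg; swings freely up by the front, falls back by its weight. Two upright slots along x on the deck
- slot_left (a point): centre of the floor of the left (+y) slot, on the deck, 32 mm above the worktop; x along the slot, z up. Each slot is 106 mm long, 12 wide, 42 deep, made by ribs 30 mm long at its two ends (the middle is open), with a flared mouth that widens to 23 mm and ends 52 mm above the floor. The slots are 68 mm apart
- slot_right (a point): the same point of the right (-y) slot.
- foot_left (a point): centre of the sole of the left front screw foot (17 mm diameter, 10 mm high, black knurled head 21 mm wide above the deck), 64 mm left of the stand's middle and 14 mm behind its front edge; at z = 10 mm of the base plate when it stands on it.
- foot_right (a point): the same point of the right front foot, 64 mm right of the middle.
- rail (a point): middle of the lower front edge of the deck, 10 mm above the base plate at rest: the edge that the wedge goes under, between the feet.
- drain_rack: low grey drip tray, 134 x 182 x 14 mm, fixed, with steel supports where the two cassettes lean; origin under its centre. They stand at its y = -28 and +52 mm, bottom edge 26 mm up, along its x, leaning 25 degrees with tops towards its -y. Supports touch them only beyond 30 mm from their middle and below 45 mm from the bottom edge, so the upper middle is free on both faces
- cassette_a: gel cassette: two glass plates with spacers between, 100 (x) x 8 (y) x 80 (z) mm, about 0.13 kg, in the draining rack; origin at the centre of its bottom edge, z up along its height, x along its length. Both ways round are alike.
- cassette_b: the other gel cassette, the same.
- wedge: grey plastic levelling wedge lying on the worktop, 116 (x) x 30 (y) mm, about 0.11 kg; origin at the centre of its flat underside. The thin end points to its +x: 3 mm thick at x = +58 mm, rising evenly (1 in 4) to 21 mm at x = -14 mm; behind that, x = -14 to -58 mm, a grip block 30 mm wide and 42 mm high.
- bench_timer: small bench timer, 60 x 66 x 19 mm, a bystander; origin under its centre.
- petri_dish: petri dish, 58 mm across and 15 mm high, a bystander; origin under its centre.
- pipette: pipette lying on its side, 235 x 25 x 30 mm, a bystander; origin under its centre.

How it is judged:
By the outcome, as a careful person would: the job done as asked, in the order asked, and still so for the second after the job is handed in, while the arm keeps its last pose, push and grip.
It also fails if it takes over 67 s, if anything falls off the work surface, if the arm or the gripper's body presses on something with over 40 N, if the wrist force passes 120 N, or if a joint passes its speed limit or range.

ROBOT

A 6-joint arm with a two-finger parallel gripper is mounted at the origin on a cart in front of the work surface, level with it; the furniture and walls round the work are solid. World frame = base frame: x ahead of the robot, y to its left, z up, the work surface at z = 0. Lengths are in m, angles in rad, forces in N, time in s.
With the tool pointing down it reaches from about 0.35 to 0.975 m from the base axis. Payload 4.9 kg.
Tool frame: the origin (TCP) lies midway between the tips of the shut fingers; the grasp point (between the pads) lies 19 mm behind it; z points along the fingers, y is the line along which they close (so a half turn about z gives the same grasp; the last joint's range is limited). The gripper opens to 85 mm and grips with 20 to 120 N. Pads are 22 mm wide; open, the fingers measure 114 mm over their backs; the gripper's body (76 mm by 85 mm) begins 54 mm behind the grasp point. The pads swing forward as they close: fully open they stand 13 mm farther back than shut.
Start: joints at [-1.387, 0.053, 1.613, -0, 1.476, -0.119], TCP at [0.186, -0.597, 0.231] pointing down, gripper open.
Joint ranges: [-3.01, 3.01], [-1.01, 2.22], [0.06, 2.58], [-1.02, 4.17], [0.09, 2.62], [-3.14, 3.14]. Speed limits (rad/s): [2.57, 2.57, 3.14, 3.14, 3.14, 3.14].

INTERFACE

Orientations are given as a unit quaternion [w, x, y, z].
In Python, from plant import manip gives the robot as it stands.
- The arm moves only by the shell command python3 shift.py, which reads ROWS from standard input. ROWS is a JSON list of rows, 1 to 5 of them, each an object with the fields jaw (the opening from 0.0 (shut) to 1.0 (fully open)), sx, sy, sz (the shift in m), ax, ay, az (a rotation vector in rad); a field left out counts as zero (the opening has to be given); each row shifts and turns the commanded pose from where the row before left it, along the tool's axes as they then stand; what a row does not reach is not made up. A row lasts 1/8 s, in which the tool goes at most 0.0625 m and 0.188 rad, less where a joint would pass 70% of its speed; a pose out of reach is approached as far as the arm can. The fingers move at their own pace and stop on an object; the grip force is fixed at half the most. Time passes only in rows, so rows that do not move let the fingers close. It prints the time, the measured TCP pose, the force, the opening and the grip force at its end. Input that does not fit is refused with a message, and nothing moves.
- manip.state(): the state, without advancing time (a new reading comes with each control period).
- manip.grab_frame(name): name is "side" or "top" or "wrist"; returns the picture (400x640x3 uint8, red, green, blue); there is no depth.
- manip.camera_params(name): a dict with "intrinsics" (3x3 intrinsics, pixels), "xyz" and "orientation" of the camera in the world. Camera axes: x right, y down, z forward; pixel columns grow to the right and rows downward; lengths in m; the calibration is good to about 2 mm. The wrist camera is an equidistant fisheye: a pixel r from the principal point sees the ray r / f radians off the axis. A picture is of the moment at which its call begins: read the wrist's pose just before it. camera_params takes no time and is no camera call; for the wrist camera it gives the pose at the moment of the call.
- manip.job_done(): hands the job in; it is judged then, once.
The state is a dict: "time": time; "joint_pos": joint angles; "joint_vel": joint speeds; "joint_efforts": joint torques, N m; "tool_pos": TCP position; "tool_rot": TCP orientation; "contact_force": force on the tool from outside, world axes, zero at the start; "ft_torque": the same for the moment, N m; "gripper_width": opening from 0.0 (shut) to 1.0 (fully open); "grasp_force": force on a finger pad.
Only numpy, scipy, OpenCV 4.12 (cv2) and the standard library are available. Lean on these libraries where they do the work, as an engineer would, in place of code of your own. Each camera call takes 0.05 s, during which the arm holds its last target. There are 200 camera calls.

## Working session

There is one attempt and no reset: what is moved stays moved. The work goes in short steps, Python scripts to look and compute and a shell command to move; the robot and the scene stay as the last step left them, time stands still between calls to the robot, and variables do not carry over. Pictures are saved under pics/ and viewed, at most 10 in all, crops included, and the job is handed in when it is done.

```bash
ls; mkdir -p pics; python3 - <<'E'
from plant import manip
import cv2,numpy as np
np.set_printoptions(precision=4,suppress=True)
print(manip.state())
for n in("side","top","wrist"):
    p=manip.camera_params(n);print(n,p)
    cv2.imwrite(f"pics/{n}0.png",manip.grab_frame(n)[:,:,::-1])
E
```

```text
pics
plant.py
shift.py
{'time': 0.0, 'joint_pos': array([-1.387 ,  0.0533,  1.6143,  0.    ,  1.476 , -0.119 ]), 'joint_vel': array([-0.0006, -0.0011, -0.0006, -0.0006,  0.0007, -0.    ]), 'joint_efforts': array([  0.0005, -39.3682, -37.0175,  -0.0002,   0.0069,  -0.    ]), 'tool_pos': array([ 0.1863, -0.5959,  0.2301]), 'tool_rot': array([-0.001 ,  0.9886,  0.1508, -0.    ]), 'contact_force': array([-0.0654,  1.0122,  0.1867]), 'ft_torque': array([0.0065, 0.0014, 0.0338]), 'grasp_force': 0.0, 'gripper_width': 1.0007376325999189}
side {'intrinsics': array([[372.0141,   0.    , 322.5966],
       [  0.    , 372.0141, 204.9403],
       [  0.    ,   0.    ,   1.    ]]), 'xyz': array([0.3162, 0.7672, 0.6903]), 'orientation': array([ 0.0638, -0.1342,  0.8979, -0.4144])}
top {'intrinsics': array([[362.9896,   0.    , 322.6022],
       [  0.    , 362.9896, 199.2126],
       [  0.    ,   0.    ,   1.    ]]), 'xyz': array([0.4456, 0.0369, 0.9819]), 'orientation': array([-0.0391,  0.7083, -0.703 ,  0.0513])}
wrist {'intrinsics': array([[309.7069,   0.    , 313.2903],
       [  0.    , 309.7069, 204.5942],
       [  0.    ,   0.    ,   1.    ]]), 'xyz': array([ 0.2669, -0.5709,  0.3725]), 'orientation': array([ 0.1306,  0.795 , -0.5843, -0.0978])}
```
View pics/top0.png

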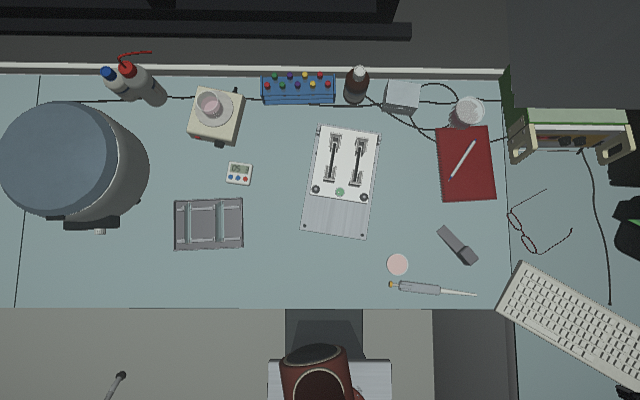

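View pics/side0.png

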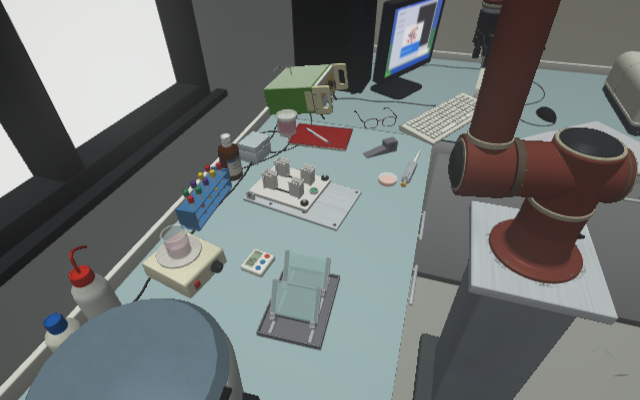

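The top view shows the drain rack around (209,223), the stand and plate around (340,180), the wedge around (457,245), the dish at (397,264) and the pipette around (430,289). I'll enlarge this area to measure it.

```bash
cat > h.py <<'E'
import numpy as np,cv2
from scipy.spatial.transform import Rotation as R
from plant import manip
np.set_printoptions(precision=4,suppress=True)
def rot(q): return R.from_quat(np.roll(q,-1))
def ray(p,uv,fish=False):
    K=p["intrinsics"];d=np.array([(uv[0]-K[0,2])/K[0,0],(uv[1]-K[1,2])/K[1,1],1.])
    if fish:
        r=np.hypot(d[0],d[1]);d=np.array([d[0]/r*np.sin(r),d[1]/r*np.sin(r),np.cos(r)])
    return p["xyz"],rot(p["orientation"]).apply(d)
def plane(p,uv,z,fish=False):
    o,d=ray(p,uv,fish);return o+d*(z-o[2])/d[2]
def proj(p,X,fish=False):
    c=rot(p["orientation"]).inv().apply(np.asarray(X)-p["xyz"]);K=p["intrinsics"]
    if fish:
        t=np.arctan2(np.hypot(c[0],c[1]),c[2]);s=t/np.hypot(c[0],c[1])
        return np.array([K[0,2]+K[0,0]*c[0]*s,K[1,2]+K[1,1]*c[1]*s])
    return np.array([K[0,2]+K[0,0]*c[0]/c[2],K[1,2]+K[1,1]*c[1]/c[2]])
E
python3 - <<'E'
from h import *
im=cv2.imread("pics/top0.png")
cv2.imwrite("pics/top0c.png",cv2.resize(im[110:310,170:490],None,fx=2.5,fy=2.5,interpolation=cv2.INTER_CUBIC))
p=manip.camera_params("top")
for n,uv,z in [("plateFL",(301,230),.01),("plateFR",(366,239),.01),("rackTL",(174,199),.014),("rackTR",(242,198),.014),("rackBR",(243,248),.014),("rackBL",(175,250),.014)]:
    print(n,plane(p,uv,z))
E
```

```text
plateFL [0.4874 0.0777 0.01  ]
plateFR [ 0.4646 -0.0959  0.01  ]
rackTL [0.5673 0.4174 0.014 ]
rackTR [0.5716 0.2367 0.014 ]
rackBR [0.4388 0.2295 0.014 ]
rackBL [0.4325 0.407  0.014 ]
```

View pics/top0c.png

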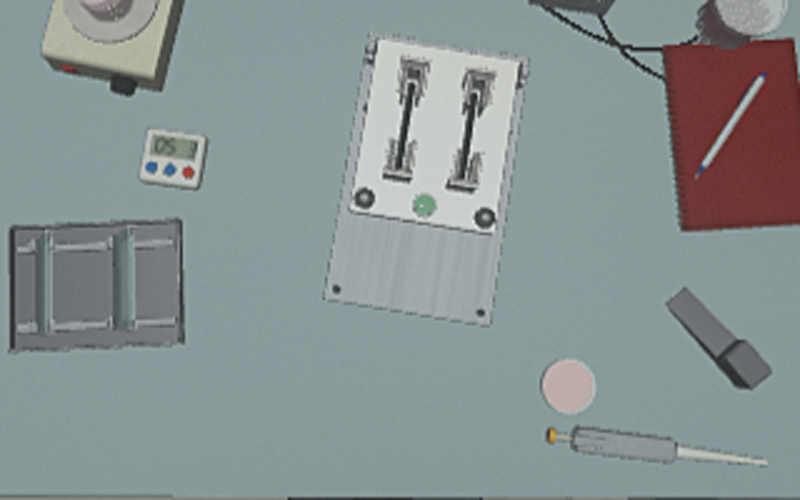

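Rack +y points to world +y, with cassettes near crop (42,280) and (125,280). The stand's knobs are at crop (364,198) and (484,217). The wedge's thin end is at crop (680,295), its block at (748,365). Next I'll fit contours.

```bash
python3 - <<'E'
from h import *
im=cv2.imread("pics/top0.png");p=manip.camera_params("top")
hsv=cv2.cvtColor(im,cv2.COLOR_BGR2HSV).astype(int)
for n,(u,v) in dict(bench=(270,230),tray=(202,222),wedgeR=(450,238),wedgeB=(468,255),deck=(340,160),plate=(335,215)).items(): print(n,hsv[v,u],im[v,u])
def blob(mask,roi):
    m=np.zeros_like(mask);x0,y0,x1,y1=roi;m[y0:y1,x0:x1]=mask[y0:y1,x0:x1]
    m=cv2.morphologyEx(m,cv2.MORPH_CLOSE,np.ones((5,5),np.uint8))
    c=max(cv2.findContours(m,cv2.RETR_EXTERNAL,cv2.CHAIN_APPROX_NONE)[0],key=cv2.contourArea);return c
S=hsv[:,:,1];V=hsv[:,:,2]
low=((S<45)).astype(np.uint8)
def rep(n,c,z):
    w=np.array([plane(p,q[0],z)[:2] for q in c],np.float32)*1000
    r=cv2.minAreaRect(w);print(n,r, cv2.boxPoints(r).round(0).tolist())
rep("tray",blob(low,(165,185,250,258)),.014)
rep("plate+",blob(low,(292,110,388,250)),.012)
rep("deck",blob(((V>215)&(S<30)).astype(np.uint8),(292,110,388,250)),.032)
rep("wedge",blob(low,(430,215,490,275)),.01)
kn=(V<70).astype(np.uint8)
for x0,y0,x1,y1 in [(308,181,324,197),(355,188,374,205)]:
    m=kn[y0:y1,x0:x1];ys,xs=np.nonzero(m);print("knob",xs.mean()+x0,ys.mean()+y0,len(xs),plane(p,(xs.mean()+x0,ys.mean()+y0),.04))
E
```

```text
bench [ 90  32 157] [157 157 137]
tray [110  13 118] [118 114 112]
wedgeR [ 98   9 113] [113 112 109]
wedgeB [108  12 110] [110 107 105]
deck [ 60   4 204] [201 204 201]
plate [ 96  15 170] [170 168 160]
tray ((510.2281188964844, 328.26641845703125), (191.5660400390625, 228.85003662109375), 0.5344986319541931) [[413.0, 442.0], [416.0, 213.0], [607.0, 215.0], [605.0, 444.0]]
plate+ ((629.1368408203125, -27.700759887695312), (384.34765625, 264.8193359375), 0.754449188709259) [[435.0, 102.0], [439.0, -163.0], [823.0, -158.0], [820.0, 107.0]]
deck ((676.0048828125, -71.94956970214844), (13.441529273986816, 13.92067813873291), 89.71134948730469) [[669.0, -79.0], [683.0, -79.0], [683.0, -65.0], [669.0, -65.0]]
wedge ((452.6241455078125, -347.4112548828125), (156.8638153076172, 166.29161071777344), 0.2882477045059204) [[374.0, -265.0], [375.0, -431.0], [531.0, -430.0], [531.0, -264.0]]
knob 316.0 188.33333333333334 6 [0.5955 0.0386 0.04  ]
knob 364.0 195.8181818181818 11 [ 0.5767 -0.0875  0.04  ]
```

```bash
cat > top.py <<'E'
from h import *
im=cv2.imread("pics/top0.png");p=manip.camera_params("top")
hsv=cv2.cvtColor(im,cv2.COLOR_BGR2HSV).astype(int)
def blob(mask,roi,k=3):
    m=np.zeros_like(mask);x0,y0,x1,y1=roi;m[y0:y1,x0:x1]=mask[y0:y1,x0:x1]
    m=cv2.morphologyEx(m,cv2.MORPH_CLOSE,np.ones((k,k),np.uint8))
    return max(cv2.findContours(m,cv2.RETR_EXTERNAL,cv2.CHAIN_APPROX_NONE)[0],key=cv2.contourArea)
S=hsv[:,:,1];V=hsv[:,:,2]
u8=lambda m:m.astype(np.uint8)
def rep(n,c,z):
    w=np.array([plane(p,q[0],z)[:2] for q in c],np.float32)*1000
    r=cv2.minAreaRect(w);print(n,np.round(r[0],1),np.round(r[1],1),round(r[2],1), cv2.boxPoints(r).round(0).tolist())
rep("tray",blob(u8((S<23)&(V<145)|(V<110)),(165,185,250,258)),.014)
rep("plate",blob(u8(S<23),(292,110,388,250),7),.010)
rep("deck",blob(u8((V>183)&(S<14)),(292,110,388,250),7),.032)
rep("wedge",blob(u8((S<23)&(V<145)),(430,215,485,272)),.005)
m=u8((S<23)&(V<145));c=blob(m,(430,215,485,272));q=cv2.approxPolyDP(c,1.5,True)[:,0];print(q.tolist())
kn=u8(V<95)
for x0,y0,x1,y1 in [(308,181,324,197),(355,188,374,205)]:
    mm=kn[y0:y1,x0:x1];ys,xs=np.nonzero(mm);print("knob",xs.mean()+x0,ys.mean()+y0,len(xs),plane(p,(xs.mean()+x0,ys.mean()+y0),.040))
E
python3 top.py; python3 -c "
import cv2
a=cv2.imread('pics/side0.png')[240:350,250:350];b=cv2.imread('pics/side0.png')[140:250,230:430]
cv2.imwrite('pics/w0.png',cv2.imread('pics/wrist0.png'))
cv2.imwrite('pics/sidec.png',cv2.resize(a,None,fx=5,fy=5,interpolation=cv2.INTER_CUBIC))"
```

```text
tray [502.7 324.2] [133.7 184.2] 3.2 [[431.0, 412.0], [441.0, 229.0], [575.0, 236.0], [564.0, 420.0]]
plate [624.2 -28.9] [180.2 300.2] 81.1 [[462.0, -95.0], [759.0, -141.0], [786.0, 37.0], [490.0, 83.0]]
deck [664.7 -35.1] [153.7 189.5] 81.1 [[559.0, -96.0], [746.0, -126.0], [770.0, 26.0], [583.0, 55.0]]
wedge [ 451.6 -341.8] [126.4  41.8] 40.2 [[390.0, -367.0], [417.0, -399.0], [513.0, -317.0], [486.0, -285.0]]
[[443, 225], [437, 233], [464, 264], [470, 265], [478, 258]]
knob 315.3666666666667 189.03333333333333 30 [0.5936 0.0403 0.04  ]
knob 363.5135135135135 197.0 37 [ 0.5736 -0.0862  0.04  ]
```

View pics/sidec.png

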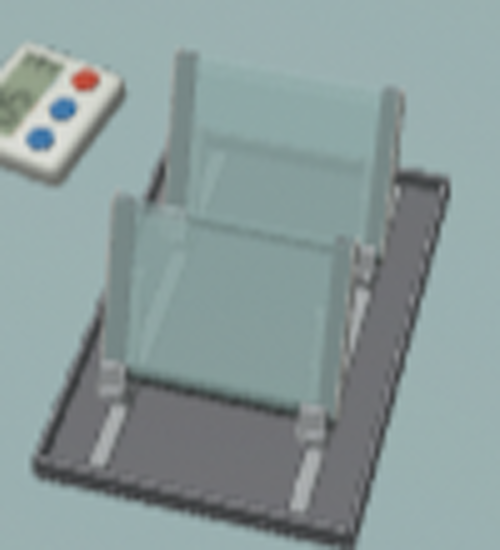

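The side crop shows both cassettes standing sound. The near cassette's top corners are at crop (122,197) and (345,238), the far one's at (186,52) and (393,90). The plate, deck and tray rectangles match their given sizes within 2–3 mm.

```bash
cat >> h.py <<'E'
def frame(c,yaw): # returns to-world and to-local for planar frame
    r=R.from_euler('z',yaw,degrees=True);c=np.array([*c,0.])
    return (lambda q:r.apply(q)+c),(lambda w:r.inv().apply(np.asarray(w)-c))
Rw,Rl=frame((.5027,.3242),3.2); Pw,Pl=frame((.6242,-.0289),-8.9)
def goal(pos,xdir,zdir):
    """shift in tool axes from the measured pose to TCP pos with tool x,z directions"""
    z=np.array(zdir,float);z/=np.linalg.norm(z);x=np.array(xdir,float);x-=z*(x@z);x/=np.linalg.norm(x)
    G=R.from_matrix(np.c_[x,np.cross(z,x),z]);s=manip.state();T=rot(s["tool_rot"])
    print("d tool",T.inv().apply(np.asarray(pos)-s["tool_pos"]),"rotvec",(T.inv()*G).as_rotvec(),"d world",np.asarray(pos)-s["tool_pos"])
E
python3 - <<'E'
from h import *
p=manip.camera_params("side")
for q in [(122,197),(345,238),(186,52),(393,90)]:
    print(Rl(plane(p,(q[0]/5+250-.4,q[1]/5+240-.4),.0985))*1000)
t=manip.camera_params("top")
for n,a in dict(kL=(315.37,189.03),kR=(363.5,197)).items(): print(n,Pl(plane(t,a,.040))*1000)
for q in [(413,60),(398,180),(480,70),(463,188)]: print("rib",Pl(plane(t,(q[0]/2.5+170-.3,q[1]/2.5+110-.3),.08))*1000)
s=manip.state();w=manip.camera_params("wrist");T=rot(s["tool_rot"])
print(T.inv().apply(w["xyz"]-s["tool_pos"]),(T.inv()*rot(w["orientation"])).as_matrix())
goal([.54,-.015,.33],[1,-.1,0],[0,0,-1])
E
```

```text
[46.6877 22.2188 98.5   ]
[-44.4699  20.4909  98.5   ]
[ 46.183  -58.0929  98.5   ]
[-45.1805 -58.1619  98.5   ]
kL [-40.9295  63.5781  40.    ]
kR [-41.1335 -64.4424  40.    ]
rib [102.8501  36.5201  80.    ]
rib [-23.078   31.8694  80.    ]
rib [103.8447 -33.0111  80.    ]
rib [-20.3972 -34.1514  80.    ]
[ 0.0845 -0.0002 -0.1423] [[-0.0001 -0.9467 -0.3221]
 [ 1.      0.0002 -0.0011]
 [ 0.0011 -0.3221  0.9467]]
d tool [ 0.5109 -0.4493 -0.0988] rotvec [-0.0016  0.0002  0.4025] d world [0.3537 0.5811 0.0997]
```

```bash
echo '[{"jaw": 1, "sx": 0.043, "sy": -0.037, "sz": -0.02}, {"jaw": 1, "sx": 0.043, "sy": -0.037, "sz": -0.02}, {"jaw": 1, "sx": 0.043, "sy": -0.037, "sz": -0.02}, {"jaw": 1, "sx": 0.043, "sy": -0.037, "sz": -0.02}, {"jaw": 1, "sx": 0.043, "sy": -0.037, "sz": -0.02}]' | python3 shift.py
echo '[{"jaw": 1, "sx": 0.043, "sy": -0.037}, {"jaw": 1, "sx": 0.043, "sy": -0.037}, {"jaw": 1, "sx": 0.043, "sy": -0.037}, {"jaw": 1, "sx": 0.043, "sy": -0.037}, {"jaw": 1, "sx": 0.043, "sy": -0.037}]' | python3 shift.py
echo '[{"jaw": 1, "sx": 0.043, "sy": -0.037}, {"jaw": 1, "sx": 0.043, "sy": -0.037}, {"jaw": 1, "az": 0.134}, {"jaw": 1, "az": 0.134}, {"jaw": 1, "az": 0.134}]' | python3 shift.py
python3 - <<'E'
from h import *
w=manip.camera_params("wrist");im=manip.grab_frame("wrist")[:,:,::-1]
cv2.imwrite("pics/w1.png",im);print(w["xyz"],w["orientation"])
np.save("w1.npy",w,allow_pickle=True)
for P in [(-41,64,40),(-41,-64,40),(-13,34,84),(93,34,84),(93,-34,84),(-13,-34,84)]: print(P,proj(w,Pw(np.array(P)/1000),True))
goal([.54,-.015,.33],[1,-.1548,0],[0,0,-1])
E
```

```text
time: 0.78
tool_pos: [0.337, -0.3541, 0.3316]
tool_rot: [-0.0, 0.989, 0.151, 0.0]
contact_force: [1.6, 0.0, 0.9]
gripper_width: 1.004
grasp_force: 0.0
time: 1.4
tool_pos: [0.487, -0.1134, 0.3311]
tool_rot: [0.0, 0.989, 0.151, 0.0]
contact_force: [-0.1, -0.2, -1.2]
gripper_width: 0.997
grasp_force: 0.0
time: 2.02
tool_pos: [0.5464, -0.0185, 0.3307]
tool_rot: [-0.0, 0.999, -0.051, -0.001]
contact_force: [1.2, -0.3, -0.5]
gripper_width: 0.998
grasp_force: 0.0
[ 0.6304 -0.0264  0.473 ] [-0.1095 -0.6607  0.7325  0.122 ]
(-41, 64, 40) [268.7302 134.1171]
(-41, -64, 40) [359.7183 138.8627]
(-13, 34, 84) [288.2549 116.428 ]
(93, 34, 84) [292.4145  33.4039]
(93, -34, 84) [347.7678  36.5017]
(-13, -34, 84) [342.8286 119.3195]
d tool [-0.0067 -0.0029  0.0008] rotvec [-0.      0.0009  0.0477] d world [-0.0064  0.0036 -0.0008]
```

View pics/w1.png

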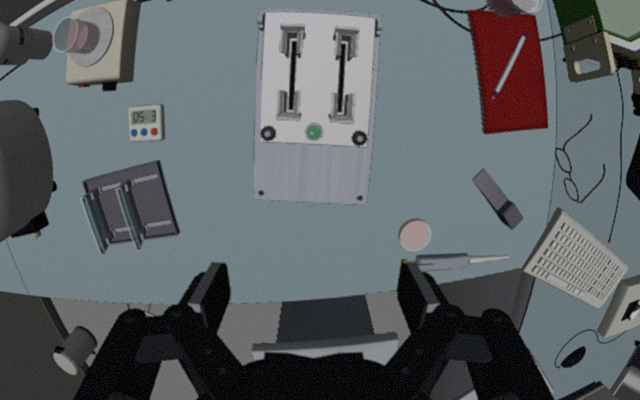

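The wrist view agrees with the top view: knobs at (267,132) and (360,138) against predictions (269,134) and (360,139). Rib ends run v≈28 to 121, so the slot centre is at plate x ≈ +40 mm. Next comes the rack, taking the y=-28 cassette first.

```bash
cat >> h.py <<'E'
u=R.from_euler('z',3.2,degrees=True).apply([0,-.4226,.9063]); rx=R.from_euler('z',3.2,degrees=True).apply([1,0,0])
def cas(y,d,back,x=.0008): return Rw(np.array([x,y,.026]))+u*(d+back)
E
python3 - <<'E'
from h import *
goal(cas(-.028,.044,.12),rx,-u)
E
```

```text
d tool [-0.063  -0.2404  0.1562] rotvec [ 0.4352 -0.0344 -0.1593] d world [-0.0374  0.2457 -0.1561]
```

```bash
echo '[{"jaw": 0.5, "sx": -0.0126, "sy": -0.048, "sz": 0.031}, {"jaw": 0.5, "sx": -0.0126, "sy": -0.048, "sz": 0.031}, {"jaw": 0.5, "sx": -0.0126, "sy": -0.048, "sz": 0.031}, {"jaw": 0.5, "sx": -0.0126, "sy": -0.048, "sz": 0.031}, {"jaw": 0.5, "sx": -0.0126, "sy": -0.048, "sz": 0.031}]' | python3 shift.py
echo '[{"jaw": 0.5, "ax": 0.145, "ay": -0.0115, "az": -0.053}, {"jaw": 0.5, "ax": 0.145, "ay": -0.0115, "az": -0.053}, {"jaw": 0.5, "ax": 0.145, "ay": -0.0115, "az": -0.053}, {"jaw": 0.5}]' | python3 shift.py
python3 - <<'E'
from h import *
w=manip.camera_params("wrist");im=manip.grab_frame("wrist")[:,:,::-1]
cv2.imwrite("pics/w2.png",im);np.save("w2.npy",w,allow_pickle=True)
goal(cas(-.028,.044,.12),rx,-u); print(manip.state()["joint_pos"])
for y in(-.028,.052):
  for x in(-.0492,.0508):
    for t in(0,.08): print(y,x,t,proj(w,cas(y,t,0,x),True))
for q in [(-67,-91,14),(67,-91,14),(67,91,14),(-67,91,14)]: print("tray",proj(w,Rw(np.array(q)/1000),True))
E
```

```text
time: 2.7
tool_pos: [0.507, 0.2276, 0.1753]
tool_rot: [-0.0, 0.999, -0.049, 0.0]
contact_force: [1.0, 0.0, -0.8]
gripper_width: 0.501
grasp_force: 0.0
time: 3.2
tool_pos: [0.5072, 0.2245, 0.1748]
tool_rot: [-0.216, 0.976, 0.029, -0.007]
contact_force: [0.1, 0.0, 0.1]
gripper_width: 0.499
grasp_force: 0.0
d tool [ 0.0016 -0.0012  0.0016] rotvec [0.0022 0.0026 0.004 ] d world [ 0.0015  0.0019 -0.0009]
[ 0.0651 -0.1209  1.9215  0.4445  1.3612  1.4771]
-0.028 -0.0492 0 [311.5971 228.5698]
-0.028 -0.0492 0.08 [311.1842 266.0754]
-0.028 0.0508 0 [311.6961 135.1413]
-0.028 0.0508 0.08 [311.2178 146.6764]
0.052 -0.0492 0 [251.1688 216.8984]
0.052 -0.0492 0.08 [236.0515 246.9495]
0.052 0.0508 0 [246.68   132.8301]
0.052 0.0508 0.08 [227.6647 142.3665]
tray [369.7795 249.5278]
tray [377.5241 121.1868]
tray [226.6813 118.1802]
tray [233.5427 221.8064]
```

View pics/w2.png

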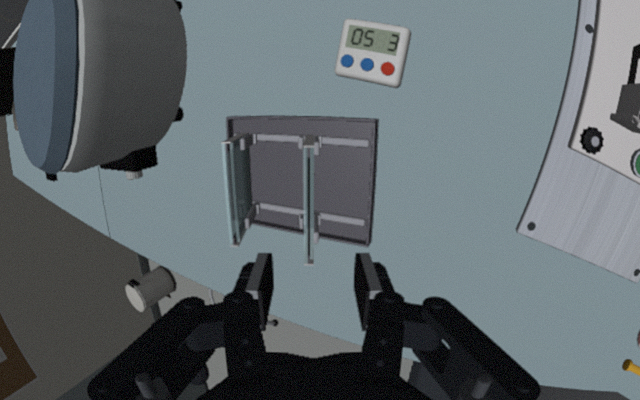

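The wrist view shows cassette A edge-on from (308,147) to (309,264), midway between the pads and about 2 mm to +y of the prediction. I'll go in and grip.

```bash
echo '[{"jaw": 0.45, "sx": 0.001, "sy": -0.0035, "sz": 0.05, "ax": 0.002, "ay": 0.0026, "az": 0.004}, {"jaw": 0.45, "sx": 0.001, "sz": 0.04}, {"jaw": 0.45, "sz": 0.03}, {"jaw": 0}, {"jaw": 0}]' | python3 shift.py
echo '[{"jaw": 0}, {"jaw": 0}, {"jaw": 0}]' | python3 shift.py
python3 -c "
from h import *
goal(cas(-.028,.044,0),rx,-u)"
```

```text
time: 3.88
tool_pos: [0.507, 0.2804, 0.0702]
tool_rot: [-0.217, 0.976, 0.029, -0.005]
contact_force: [-0.1, -1.4, -2.5]
gripper_width: 0.083
grasp_force: 60.2
time: 4.25
tool_pos: [0.507, 0.28, 0.0698]
tool_rot: [-0.217, 0.976, 0.028, -0.005]
contact_force: [-0.4, -0.7, -0.9]
gripper_width: 0.084
grasp_force: 60.2
d tool [-0.001   0.0036  0.0026] rotvec [-0.0016 -0.0018  0.0021] d world [-0.0009 -0.0023 -0.0039]
```

```bash
echo '[{"jaw": 0, "sz": -0.02}, {"jaw": 0, "sz": -0.05}, {"jaw": 0, "sz": -0.06}, {"jaw": 0, "sz": -0.02, "ax": -0.145}, {"jaw": 0, "ax": -0.145}]' | python3 shift.py
echo '[{"jaw": 0, "ax": -0.145, "az": 0.1}, {"jaw": 0, "az": 0.1}]' | python3 shift.py
python3 -c "
from h import *
goal(Pw(np.array([.040,-.034,.20])),Pw(np.array([1,0,0]))-Pw(np.zeros(3)),[0,0,-1]);print(manip.state()['joint_pos'])"
```

```text
time: 4.88
tool_pos: [0.5123, 0.2151, 0.2103]
tool_rot: [-0.072, 0.997, 0.027, 0.003]
contact_force: [-0.1, 0.5, -1.7]
gripper_width: 0.082
grasp_force: 60.2
time: 5.12
tool_pos: [0.5102, 0.218, 0.2071]
tool_rot: [-0.001, 0.997, -0.072, -0.002]
contact_force: [0.0, -0.3, -1.7]
gripper_width: 0.081
grasp_force: 60.1
d tool [0.1878 0.2625 0.0057] rotvec [-0.0023  0.0041  0.0118] d world [ 0.1483 -0.2867 -0.0071]
[ 0.2677 -0.0971  1.8011  0.0038  1.4405  1.9816]
```

```bash
echo '[{"jaw": 0, "sx": 0.031, "sy": 0.0438}, {"jaw": 0, "sx": 0.031, "sy": 0.0438}, {"jaw": 0, "sx": 0.031, "sy": 0.0438}, {"jaw": 0, "sx": 0.031, "sy": 0.0438}, {"jaw": 0, "sx": 0.031, "sy": 0.0438}]' | python3 shift.py
echo '[{"jaw": 0, "sx": 0.033, "sy": 0.0438}, {"jaw": 0, "ax": -0.002, "ay": 0.004, "az": 0.012}, {"jaw": 0}, {"jaw": 0}]' | python3 shift.py
python3 - <<'E'
from h import *
X=R.from_euler('z',-8.9,degrees=True).apply([1,0,0])
goal(Pw(np.array([.040,-.034,.20])),X,[0,0,-1])
s=manip.state();w=manip.camera_params("wrist");im=manip.grab_frame("wrist")[:,:,::-1]
cv2.imwrite("pics/w3.png",im);np.save("w3.npy",w,allow_pickle=True)
cv2.imwrite("pics/w3c.png",cv2.resize(im[60:400,170:490],None,fx=1.75,fy=1.75,interpolation=cv2.INTER_CUBIC))
T=rot(s["tool_rot"])
for x in(-.05,.05): print("cas",[proj(w,s["tool_pos"]+T.apply([x,0,z]),True) for z in(-.034,.046)])
for P in [(-41,-64,40),(-41,64,40),(-13,-34,84),(93,-34,84),(-13,34,84),(93,34,84),(-13,34,32),(93,34,32)]: print(P,proj(w,Pw(np.array(P)/1000),True))
E
```

```text
time: 5.75
tool_pos: [0.6331, -0.0243, 0.2053]
tool_rot: [-0.001, 0.997, -0.072, -0.002]
contact_force: [0.1, 0.4, -1.2]
gripper_width: 0.085
grasp_force: 60.1
time: 6.25
tool_pos: [0.6584, -0.069, 0.2038]
tool_rot: [-0.0, 0.997, -0.076, -0.001]
contact_force: [-0.3, 0.5, -2.0]
gripper_width: 0.081
grasp_force: 60.2
d tool [ 0.     -0.0004  0.0038] rotvec [-0.0001  0.0021  0.0023] d world [ 0.0001  0.0004 -0.0038]
cas [array([315.176 , 379.0831]), array([314.7356, 294.6617])]
cas [array([315.9833, 197.6601]), array([315.0057, 158.554 ])]
(-41, -64, 40) [340.6123 255.7528]
(-41, 64, 40) [228.3794 254.3269]
(-13, -34, 84) [313.9693 251.9561]
(93, -34, 84) [314.3374 139.3219]
(-13, 34, 84) [243.6968 250.9875]
(93, 34, 84) [235.591  140.5002]
(-13, 34, 32) [253.1744 229.6269]
(93, 34, 32) [247.8678 134.1228]
```

View pics/w3c.png

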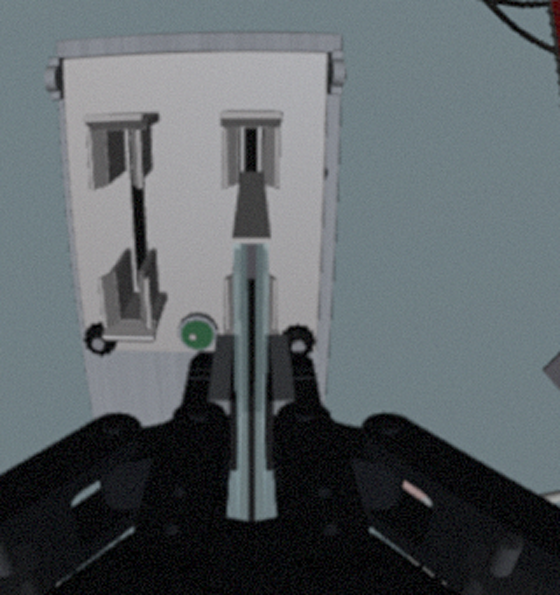

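Held cassette A is centred: its rear end is at crop v 172–237, as predicted for a central grip. I still need the slots' position along x, so I'll take profiles along the left slot in three views.

```bash
python3 - <<'E'
from h import *
for n,z in (("w1",.084),("w3",.084),("top0",.084),("w1",.032),("w3",.032),("top0",.032)):
    im=cv2.imread(f"pics/{n}.png",0).astype(np.float32); f=n!="top0"
    w=np.load(n+".npy",allow_pickle=True).item() if f else manip.camera_params("top")
    for y in ((.034,.045) if z>.05 else (.034,)):
        xs=np.arange(-.040,.125,.003);g=[]
        for x in xs:
            a=[proj(w,Pw(np.array([x,y+d,z])),f) for d in(-.002,0,.002)]
            g.append(np.mean([cv2.getRectSubPix(im,(1,1),tuple(map(float,q)))[0,0] for q in a]))
        print(n,z,y,' '.join(f"{int(x*1000)}:{int(k)}" for x,k in zip(xs,g)))
E
```

```text
w1 0.084 0.034 -40:173 -37:174 -33:174 -30:174 -27:175 -24:173 -21:175 -18:174 -15:140 -12:122 -9:107 -6:127 -3:118 0:68 2:68 5:66 8:65 11:61 14:72 17:75 20:80 23:82 26:82 29:83 32:79 35:77 38:75 41:73 44:80 47:76 50:76 53:72 56:80 59:77 62:72 65:67 68:68 71:81 74:78 77:77 80:71 83:100 86:152 89:53 92:46 95:91 98:84 101:82 104:143 107:170 110:178 113:178 116:177 119:180 122:149
w1 0.084 0.045 -40:176 -37:174 -33:174 -30:175 -27:174 -24:175 -21:174 -18:169 -15:142 -12:119 -9:104 -6:108 -3:112 0:114 2:113 5:114 8:113 11:115 14:112 17:111 20:139 23:175 26:175 29:177 32:177 35:177 38:176 41:175 44:176 47:175 50:175 53:177 56:175 59:178 62:177 65:167 68:114 71:111 74:108 77:109 80:111 83:108 86:108 89:111 92:113 95:113 98:91 101:81 104:144 107:170 110:178 113:178 116:179 119:178 122:149
w3 0.084 0.034 -40:135 -37:135 -33:135 -30:136 -27:134 -24:135 -21:148 -18:150 -15:136 -12:114 -9:108 -6:103 -3:103 0:60 2:58 5:53 8:48 11:47 14:48 17:44 20:47 23:47 26:47 29:51 32:76 35:113 38:156 41:158 44:160 47:160 50:161 53:160 56:161 59:161 62:160 65:160 68:162 71:161 74:130 77:55 80:46 83:46 86:45 8
[... 1741 characters left out ...]
-18:118 -15:116 -12:119 -9:120 -6:117 -3:117 0:112 2:72 5:62 8:53 11:41 14:30 17:31 20:30 23:29 26:34 29:32 32:34 35:30 38:32 41:33 44:34 47:33 50:31 53:31 56:31 59:100 62:120 65:121 68:117 71:114 74:115 77:115 80:117 83:119 86:121 89:119 92:117 95:76 98:81 101:146 104:145 107:166 110:166 113:167 116:167 119:168 122:167
top0 0.032 0.034 -40:203 -37:203 -33:204 -30:203 -27:202 -24:202 -21:203 -18:212 -15:155 -12:81 -9:96 -6:175 -3:132 0:76 2:56 5:57 8:61 11:67 14:66 17:61 20:55 23:58 26:63 29:67 32:61 35:59 38:57 41:55 44:61 47:64 50:59 53:55 56:55 59:57 62:64 65:62 68:59 71:59 74:57 77:64 80:69 83:64 86:58 89:55 92:82 95:169 98:119 101:75 104:79 107:82 110:122 113:119 116:117 119:150 122:185
```

Mouth edges are consistent in all three views, at about −16 and +103 mm. The slot centre is therefore at plate x ≈ 43.5 mm, so I'll shift 3.8 mm forward and lower cassette A in stages.

```bash
echo '[{"jaw": 0, "sx": 0.0038, "sy": -0.0005, "sz": 0.03, "ay": 0.002, "az": 0.002}, {"jaw": 0, "sz": 0.03}, {"jaw": 0, "sz": 0.02}, {"jaw": 0, "sz": 0.01}]' | python3 shift.py
echo '[{"jaw": 0, "sz": 0.01}, {"jaw": 0, "sz": 0.01}, {"jaw": 0}]' | python3 shift.py
python3 -c "
from h import *
X=R.from_euler('z',-8.9,degrees=True).apply([1,0,0])
goal(Pw(np.array([.0438,-.034,.0785])),X,[0,0,-1])"
```

```text
time: 6.8
tool_pos: [0.6618, -0.0695, 0.1119]
tool_rot: [-0.0, 0.997, -0.078, -0.001]
contact_force: [-0.3, -0.4, -1.3]
gripper_width: 0.083
grasp_force: 60.2
time: 7.18
tool_pos: [0.6621, -0.0701, 0.0924]
tool_rot: [-0.0, 0.997, -0.078, -0.001]
contact_force: [0.4, 0.4, -0.8]
gripper_width: 0.082
grasp_force: 60.1
d tool [-0.     -0.0009  0.0139] rotvec [-0.      0.0017 -0.0009] d world [ 0.0001  0.0008 -0.0139]
```

```bash
echo '[{"jaw": 0, "sz": 0.006}, {"jaw": 0, "sz": 0.004}, {"jaw": 0, "sz": 0.002}, {"jaw": 0}]' | python3 shift.py
echo '[{"jaw": 0, "sz": 0.0015}, {"jaw": 0, "sz": 0.0015}]' | python3 shift.py
```

```text
time: 7.68
tool_pos: [0.6624, -0.0702, 0.081]
tool_rot: [0.0, 0.997, -0.078, -0.0]
contact_force: [-0.4, -0.6, -1.1]
gripper_width: 0.084
grasp_force: 60.2
time: 7.92
tool_pos: [0.6627, -0.0702, 0.0788]
tool_rot: [0.0, 0.997, -0.078, -0.0]
contact_force: [-3.1, 1.3, 5.1]
gripper_width: 0.086
grasp_force: 61.2
```

```bash
echo '[{"jaw": 0, "sz": 0.001}, {"jaw": 0}, {"jaw": 0.35}, {"jaw": 0.35}, {"jaw": 0.35}]' | python3 shift.py
echo '[{"jaw": 0.35, "sz": -0.03}, {"jaw": 0.35, "sz": -0.05}, {"jaw": 0.35, "sz": -0.05}, {"jaw": 0.4}]' | python3 shift.py
python3 - <<'E'
from h import *
s=manip.state();w=manip.camera_params("wrist");im=manip.grab_frame("wrist")[:,:,::-1]
cv2.imwrite("pics/w4.png",im);np.save("w4.npy",w,allow_pickle=True)
cv2.imwrite("pics/w4c.png",cv2.resize(im[60:340,170:490],None,fx=1.75,fy=1.75,interpolation=cv2.INTER_CUBIC))
for x in(-6.5,93.5): print([proj(w,Pw(np.array([x,-34,z])/1000),True) for z in(32,112)])
goal(cas(.052,.044,.12),rx,-u)
E
```

```text
time: 8.55
tool_pos: [0.6625, -0.0702, 0.0769]
tool_rot: [0.0, 0.997, -0.078, -0.0]
contact_force: [-0.1, -0.5, -0.8]
gripper_width: 0.35
grasp_force: 0.0
time: 9.05
tool_pos: [0.6657, -0.0708, 0.2141]
tool_rot: [0.001, 0.997, -0.078, 0.005]
contact_force: [-0.1, -0.7, 0.7]
gripper_width: 0.403
grasp_force: 0.0
[array([313.3474, 229.4115]), array([313.359 , 263.6629])]
[array([313.272 , 140.9819]), array([313.2624, 152.1724])]
d tool [-0.2166 -0.3481  0.0345] rotvec [ 0.4357 -0.0513 -0.2075] d world [-0.1596  0.3775 -0.0358]
```

View pics/w4c.png

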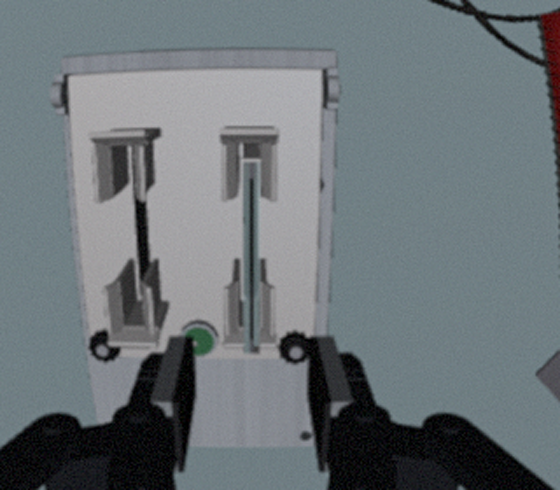

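Cassette A stands upright and home in the right slot: top edge at crop (252,158)–(251,352), as predicted for full depth. On to cassette B.

```bash
echo '[{"jaw": 0.5, "sx": -0.031, "sy": -0.05}, {"jaw": 0.5, "sx": -0.031, "sy": -0.05}, {"jaw": 0.5, "sx": -0.031, "sy": -0.05}, {"jaw": 0.5, "sx": -0.031, "sy": -0.05}, {"jaw": 0.5, "sx": -0.031, "sy": -0.05, "sz": 0.01}]' | python3 shift.py
echo '[{"jaw": 0.5, "sx": -0.031, "sy": -0.05, "sz": 0.01}, {"jaw": 0.5, "sx": -0.031, "sy": -0.05, "sz": 0.01}, {"jaw": 0.5, "ax": 0.145, "ay": -0.017, "az": -0.069}, {"jaw": 0.5, "ax": 0.145, "ay": -0.017, "az": -0.069}, {"jaw": 0.5, "ax": 0.145, "ay": -0.017, "az": -0.069}]' | python3 shift.py
echo '[{"jaw": 0.5}]' | python3 shift.py
python3 - <<'E'
from h import *
goal(cas(.052,.044,.12),rx,-u)
w=manip.camera_params("wrist");im=manip.grab_frame("wrist")[:,:,::-1]
cv2.imwrite("pics/w5.png",im)
print([proj(w,cas(.052,.08,0,x),True) for x in(-.0492,.0508)])
# light top-edge columns near prediction
g=cv2.cvtColor(im,cv2.COLOR_BGR2GRAY).astype(int)
for r in(170,200,230): print(r,g[r,295:332].tolist())
E
```

```text
time: 9.72
tool_pos: [0.5469, 0.2023, 0.1957]
tool_rot: [0.0, 0.997, -0.078, -0.001]
contact_force: [1.0, 0.3, 0.1]
gripper_width: 0.496
grasp_force: 0.0
time: 10.35
tool_pos: [0.5012, 0.3097, 0.1754]
tool_rot: [-0.219, 0.975, 0.028, -0.01]
contact_force: [0.5, 0.3, -0.7]
gripper_width: 0.5
grasp_force: 0.0
time: 10.48
tool_pos: [0.5014, 0.3073, 0.1737]
tool_rot: [-0.215, 0.976, 0.024, -0.011]
contact_force: [-0.5, -0.7, -0.3]
gripper_width: 0.502
grasp_force: 0.0
d tool [ 0.0031  0.     -0.001 ] rotvec [ 0.0017  0.0084 -0.0089] d world [ 0.0031 -0.0003  0.0009]
[array([314.5262, 265.5819]), array([313.438 , 144.9466])]
170 [86, 87, 87, 88, 87, 87, 90, 89, 89, 94, 110, 130, 127, 111, 93, 51, 39, 80, 111, 114, 113, 101, 90, 93, 92, 83, 87, 88, 90, 91, 88, 94, 91, 91, 95, 91, 89]
200 [88, 87, 87, 84, 85, 83, 90, 87, 86, 84, 96, 120, 133, 117, 107, 63, 38, 61, 92, 112, 111, 106, 94, 89, 83, 90, 88, 90, 85, 87, 90, 89, 89, 92, 88, 87, 87]
230 [77, 69, 62, 60, 57, 48, 48, 47, 40, 41, 45, 79, 109, 126, 122, 98, 57, 58, 101, 131, 133, 111, 93, 76, 67, 64, 68, 76, 76, 85, 86, 91, 84, 86, 90, 85, 89]
```

```bash
echo '[{"jaw": 0.45, "sx": 0.003, "sy": -0.002, "sz": 0.048, "ax": 0.002, "ay": 0.008, "az": -0.009}, {"jaw": 0.45, "sz": 0.04}, {"jaw": 0.45, "sz": 0.03}, {"jaw": 0}, {"jaw": 0}]' | python3 shift.py
echo '[{"jaw": 0}, {"jaw": 0}]' | python3 shift.py
python3 -c "
from h import *
goal(cas(.052,.044,0),rx,-u)"
```

```text
time: 11.15
tool_pos: [0.5025, 0.3606, 0.071]
tool_rot: [-0.216, 0.976, 0.031, -0.004]
contact_force: [0.7, -3.6, -5.6]
gripper_width: 0.081
grasp_force: 59.8
time: 11.4
tool_pos: [0.5027, 0.3605, 0.0713]
tool_rot: [-0.217, 0.976, 0.03, -0.004]
contact_force: [-1.1, -3.7, -3.9]
gripper_width: 0.087
grasp_force: 59.8
d tool [-0.0012  0.0048  0.0037] rotvec [-0.0016 -0.0033  0.0059] d world [-0.001  -0.0029 -0.0054]
```

```bash
echo '[{"jaw": 0, "sz": -0.02}, {"jaw": 0, "sz": -0.05}, {"jaw": 0, "sz": -0.06}, {"jaw": 0, "sz": -0.02, "ax": -0.145}, {"jaw": 0, "ax": -0.145}]' | python3 shift.py
echo '[{"jaw": 0, "ax": -0.145, "az": 0.1}, {"jaw": 0, "az": 0.1}]' | python3 shift.py
python3 -c "
from h import *
X=R.from_euler('z',-8.9,degrees=True).apply([1,0,0])
goal(Pw(np.array([.0438,.034,.20])),X,[0,0,-1])"
```

```text
time: 12.02
tool_pos: [0.509, 0.2971, 0.2144]
tool_rot: [-0.075, 0.997, 0.029, 0.006]
contact_force: [-0.2, 1.2, -2.1]
gripper_width: 0.084
grasp_force: 60.2
time: 12.28
tool_pos: [0.5066, 0.2999, 0.2108]
tool_rot: [-0.004, 0.998, -0.07, 0.001]
contact_force: [0.8, -0.5, -1.1]
gripper_width: 0.082
grasp_force: 60.1
d tool [0.2069 0.2757 0.009 ] rotvec [-0.0079 -0.0017  0.0144] d world [ 0.1661 -0.302  -0.0108]
```

```bash
echo '[{"jaw": 0, "sx": 0.0345, "sy": 0.046, "sz": 0.001}, {"jaw": 0, "sx": 0.0345, "sy": 0.046, "sz": 0.001}, {"jaw": 0, "sx": 0.0345, "sy": 0.046, "sz": 0.001}, {"jaw": 0, "sx": 0.0345, "sy": 0.046, "sz": 0.001}, {"jaw": 0, "sx": 0.0345, "sy": 0.046, "sz": 0.001}]' | python3 shift.py
echo '[{"jaw": 0, "sx": 0.0345, "sy": 0.046, "sz": 0.001}, {"jaw": 0, "ax": -0.008, "ay": -0.002, "az": 0.0144}, {"jaw": 0}]' | python3 shift.py
python3 - <<'E'
from h import *
X=R.from_euler('z',-8.9,degrees=True).apply([1,0,0])
goal(Pw(np.array([.0438,.034,.20])),X,[0,0,-1])
s=manip.state();w=manip.camera_params("wrist");im=manip.grab_frame("wrist")[:,:,::-1]
cv2.imwrite("pics/w6.png",im);T=rot(s["tool_rot"])
print([proj(w,s["tool_pos"]+T.apply([.05,0,z]),True) for z in(-.033,.047)])
g=cv2.cvtColor(im,cv2.COLOR_BGR2GRAY)[:,312:316].mean(1).astype(int);print(list(enumerate(g))[120:215:2])
E
```

```text
time: 12.9
tool_pos: [0.6465, 0.0442, 0.2042]
tool_rot: [-0.003, 0.998, -0.07, 0.002]
contact_force: [0.1, 1.0, -1.3]
gripper_width: 0.084
grasp_force: 60.1
time: 13.28
tool_pos: [0.673, -0.0045, 0.2015]
tool_rot: [0.001, 0.997, -0.077, -0.001]
contact_force: [-0.5, 0.9, -1.9]
gripper_width: 0.085
grasp_force: 60.3
d tool [-0.0006 -0.0023  0.0015] rotvec [0.0024 0.0017 0.0004] d world [-0.0002  0.0024 -0.0015]
[array([315.999 , 196.8601]), array([315.0141, 158.2884])]
[(120, np.int64(161)), (122, np.int64(160)), (124, np.int64(161)), (126, np.int64(160)), (128, np.int64(100)), (130, np.int64(139)), (132, np.int64(145)), (134, np.int64(75)), (136, np.int64(88)), (138, np.int64(69)), (140, np.int64(65)), (142, np.int64(67)), (144, np.int64(64)), (146, np.int64(66)), (148, np.int64(66)), (150, np.int64(65)), (152, np.int64(66)), (154, np.int64(65)), (156, np.int64(66)), (158, np.int64(62)), (160, np.int64(61)), (162, np.int64(63)), (164, np.int64(62)), (166, np.int64(60)), (168, np.int64(61)), (170, np.int64(63)), (172, np.int64(59)), (174, np.int64(60)), (176, np.int64(62)), (178, np.int64(60)), (180, np.int64(62)), (182, np.int64(62)), (184, np.int64(60)), (186, np.int64(61)), (188, np.int64(60)), (190, np.int64(61)), (192, np.int64(63)), (194, np.int64(59)), (196, np.int64(110)), (198, np.int64(151)), (200, np.int64(99)), (202, np.int64(75)), (204, np.int64(77)), (206, np.int64(76)), (208, np.int64(75)), (210, np.int64(75)), (212, np.int64(77)), (214, np.int64(76))]
```

```bash
echo '[{"jaw": 0, "sx": -0.0003, "sy": -0.0025, "sz": 0.03, "ax": 0.002, "ay": 0.002}, {"jaw": 0, "sz": 0.03}, {"jaw": 0, "sz": 0.02}, {"jaw": 0, "sz": 0.01}, {"jaw": 0}]' | python3 shift.py
python3 -c "
from h import *
X=R.from_euler('z',-8.9,degrees=True).apply([1,0,0])
goal(Pw(np.array([.0438,.034,.0797])),X,[0,0,-1])"
echo '[{"jaw": 0, "sz": 0.01}, {"jaw": 0, "sz": 0.009}, {"jaw": 0, "sz": 0.006}, {"jaw": 0, "sz": 0.002}, {"jaw": 0}]' | python3 shift.py
echo '[{"jaw": 0, "sz": 0.0015}, {"jaw": 0, "sz": 0.0015}]' | python3 shift.py
```

```text
time: 13.95
tool_pos: [0.672, -0.0018, 0.1092]
tool_rot: [0.001, 0.997, -0.077, -0.002]
contact_force: [-0.5, 0.4, -1.2]
gripper_width: 0.084
grasp_force: 60.2
d tool [0.0009 0.0001 0.0295] rotvec [0.0019 0.003  0.0018] d world [ 0.0008 -0.0003 -0.0295]
time: 14.58
tool_pos: [0.6721, -0.0023, 0.0823]
tool_rot: [0.001, 0.997, -0.077, -0.001]
contact_force: [-0.0, -0.4, -1.8]
gripper_width: 0.085
grasp_force: 60.2
time: 14.82
tool_pos: [0.6723, -0.0023, 0.0799]
tool_rot: [0.001, 0.997, -0.077, -0.001]
contact_force: [-4.1, 0.3, 8.2]
gripper_width: 0.086
grasp_force: 61.7
```

```bash
echo '[{"jaw": 0, "sz": 0.001}, {"jaw": 0}, {"jaw": 0.35}, {"jaw": 0.35}, {"jaw": 0.35}]' | python3 shift.py
echo '[{"jaw": 0.35, "sz": -0.03}, {"jaw": 0.35, "sz": -0.05}, {"jaw": 0.35, "sz": -0.06}, {"jaw": 0.7, "sz": -0.02}]' | python3 shift.py
python3 - <<'E'
from h import *
w=manip.camera_params("wrist");im=manip.grab_frame("wrist")[:,:,::-1];cv2.imwrite("pics/w7.png",im);np.save("w7.npy",w,allow_pickle=True)
for y in(-34,34): print([proj(w,Pw(np.array([x,y,112])/1000),True) for x in(-6.2,93.8)])
t=manip.camera_params("top");a=plane(t,(443.5,224.5),.003);b=plane(t,(437,232.5),.003);m=(a+b)/2
print("thin",a,b,np.linalg.norm(a-b)); 
for q in[(464,264),(470,265),(478,258)]:print(plane(t,q,0.)[:2],plane(t,q,.042)[:2])
goal([.43,-.35,.25],[.76,.65,0],[0,0,-1])
E
```

```text
time: 15.45
tool_pos: [0.6721, -0.0023, 0.0782]
tool_rot: [0.001, 0.997, -0.077, -0.001]
contact_force: [0.0, -0.8, 0.7]
gripper_width: 0.352
grasp_force: 0.0
time: 15.95
tool_pos: [0.6746, -0.0022, 0.2443]
tool_rot: [0.001, 0.997, -0.077, 0.003]
contact_force: [0.3, 0.1, 0.8]
gripper_width: 0.548
grasp_force: 0.0
[array([382.0679, 245.6714]), array([389.4239, 145.5721])]
[array([314.3405, 246.3011]), array([314.6056, 144.2707])]
thin [ 0.5053 -0.3078  0.003 ] [ 0.4835 -0.2893  0.003 ] 0.028521447288329928
[ 0.3999 -0.3604] [ 0.4018 -0.3434]
[ 0.3973 -0.3765] [ 0.3994 -0.3588]
[ 0.416 -0.399] [ 0.4173 -0.3804]
d tool [-0.1887  0.3812 -0.0054] rotvec [ 0.0047 -0.0061 -0.8614] d world [-0.2449 -0.3478  0.0047]
```

```bash
echo '[{"jaw": 0.6, "sx": -0.0243, "sy": 0.049}, {"jaw": 0.6, "sx": -0.0243, "sy": 0.049}, {"jaw": 0.6, "sx": -0.0243, "sy": 0.049}, {"jaw": 0.6, "sx": -0.0243, "sy": 0.049}, {"jaw": 0.6, "sx": -0.0243, "sy": 0.049, "sz": 0.01}]' | python3 shift.py
echo '[{"jaw": 0.6, "sx": -0.0243, "sy": 0.049, "sz": 0.01}, {"jaw": 0.6, "sx": -0.0243, "sy": 0.049, "sz": 0.01}, {"jaw": 0.6, "sx": -0.0243, "sy": 0.049, "sz": 0.01}, {"jaw": 0.6, "az": -0.171}, {"jaw": 0.6, "az": -0.171}]' | python3 shift.py
echo '[{"jaw": 0.6, "az": -0.171}, {"jaw": 0.6, "az": -0.171}, {"jaw": 0.6, "az": -0.171}, {"jaw": 0.6}]' | python3 shift.py
python3 - <<'E'
from h import *
d=np.array([np.cos(.698),np.sin(.698),0]);n=np.array([-d[1],d[0],0]);o=np.array([.4944,-.2986,0])-.058*d
w=manip.camera_params("wrist");im=manip.grab_frame("wrist")[:,:,::-1];cv2.imwrite("pics/w8.png",im);np.save("w8.npy",w,allow_pickle=True)
cv2.imwrite("pics/w8c.png",cv2.resize(im[60:360,190:450],None,fx=2,fy=2,interpolation=cv2.INTER_CUBIC))
for q in [(58,15,3),(58,-15,3),(-14,15,42),(-14,-15,42),(-58,15,42),(-58,-15,42)]: print(q,proj(w,o+d*q[0]/1e3+n*q[1]/1e3+[0,0,q[2]/1e3],True))
goal(o-.036*d+[0,0,.2],d,[0,0,-1])
E
```

```text
time: 16.62
tool_pos: [0.5134, -0.2265, 0.2277]
tool_rot: [0.001, 0.997, -0.077, -0.002]
contact_force: [0.6, -1.5, -0.6]
gripper_width: 0.603
grasp_force: 0.0
time: 17.25
tool_pos: [0.4187, -0.3595, 0.1968]
tool_rot: [-0.001, 0.995, 0.096, -0.003]
contact_force: [-0.4, -0.8, -0.0]
gripper_width: 0.597
grasp_force: 0.0
time: 17.75
tool_pos: [0.4195, -0.3589, 0.1975]
tool_rot: [-0.001, 0.94, 0.342, -0.002]
contact_force: [0.7, 0.5, 0.1]
gripper_width: 0.6
grasp_force: 0.0
(58, 15, 3) [301.7333  91.9134]
(58, -15, 3) [329.924   91.9892]
(-14, 15, 42) [300.4655 164.5945]
(-14, -15, 42) [331.1184 164.6727]
(-58, 15, 42) [300.9373 207.0187]
(-58, -15, 42) [330.3671 207.0899]
d tool [ 0.0021  0.0018 -0.0022] rotvec [-0.0032  0.0032  0.0002] d world [ 0.0027 -0.      0.0022]
```

View pics/w8c.png

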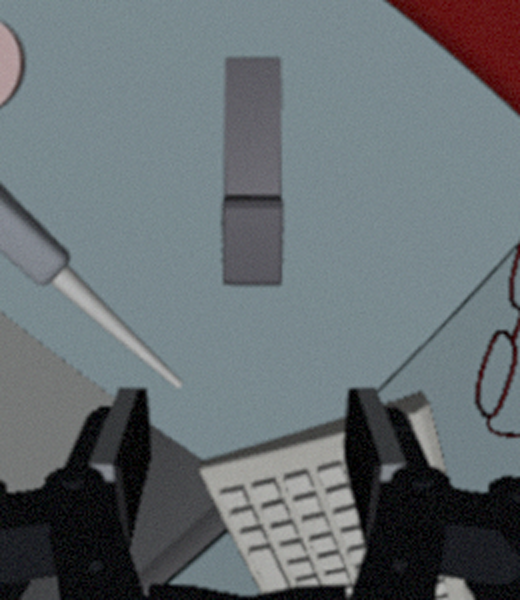

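The wrist view shows the wedge aligned with the tool: thin edge at crop v 57, block from v 198 to 284, about 4.5 mm farther forward than predicted. The pipette tip at (182,385) is well clear.

```bash
echo '[{"jaw": 0.6, "sx": 0.0066, "sy": 0.0018, "sz": 0.05, "ax": -0.003, "ay": 0.003}, {"jaw": 0.6, "sz": 0.06}, {"jaw": 0.6, "sz": 0.05}, {"jaw": 0.6, "sz": 0.02}, {"jaw": 0.6, "sz": 0.0045}]' | python3 shift.py
echo '[{"jaw": 0.6}, {"jaw": 0}, {"jaw": 0}, {"jaw": 0}]' | python3 shift.py
python3 -c "
from h import *
print(manip.state()['tool_pos'])"
```

```text
time: 18.42
tool_pos: [0.4261, -0.3566, 0.0141]
tool_rot: [0.0, 0.939, 0.343, 0.0]
contact_force: [0.8, -0.3, 1.1]
gripper_width: 0.599
grasp_force: 0.0
time: 18.92
tool_pos: [0.4279, -0.3587, 0.0178]
tool_rot: [0.003, 0.939, 0.343, 0.001]
contact_force: [-0.8, 0.1, 6.1]
gripper_width: 0.341
grasp_force: 60.3
[ 0.4279 -0.3587  0.0178]
```

```bash
echo '[{"jaw": 0, "sz": -0.01}, {"jaw": 0, "sz": -0.04}, {"jaw": 0, "sz": -0.05}, {"jaw": 0, "sz": -0.05}, {"jaw": 0}]' | python3 shift.py
python3 - <<'E'
from h import *
s=manip.state();T=rot(s["tool_rot"]);print(s["tool_pos"],s["contact_force"],T.as_matrix())
w=manip.camera_params("wrist");im=manip.grab_frame("wrist")[:,:,::-1];cv2.imwrite("pics/w9.png",im);np.save("w9.npy",w,allow_pickle=True)
np.save("s9.npy",s,allow_pickle=True)
c=cv2.imread("pics/w9.png");cv2.imwrite("pics/w9c.png",cv2.resize(c[100:400,200:430],None,fx=2,fy=2))
f=lambda x,y,z:proj(w,s["tool_pos"]+T.apply(np.array([x,y,z])/1000),True)
for q in [(94,15,9),(94,-15,9),(22,15,-30),(22,-15,-30),(22,15,-9),(22,-15,-9)]: print(q,f(*q))
E
```

```text
time: 19.55
tool_pos: [0.4284, -0.3591, 0.1715]
tool_rot: [0.006, 0.939, 0.343, 0.002]
contact_force: [0.3, -0.9, -0.8]
gripper_width: 0.339
grasp_force: 59.5
[ 0.4284 -0.3591  0.1715] [ 0.2749 -0.9021 -0.7642] [[ 0.7642  0.645   0.0088]
 [ 0.645  -0.7641 -0.01  ]
 [ 0.0003  0.0133 -0.9999]]
(94, 15, 9) [344.0861  84.0658]
(94, -15, 9) [281.4335  84.1007]
(22, 15, -30) [348.7635 260.1259]
(22, -15, -30) [276.4102 260.0715]
(22, 15, -9) [344.2322 238.7654]
(22, -15, -9) [281.216  238.7309]
```

View pics/w9c.png

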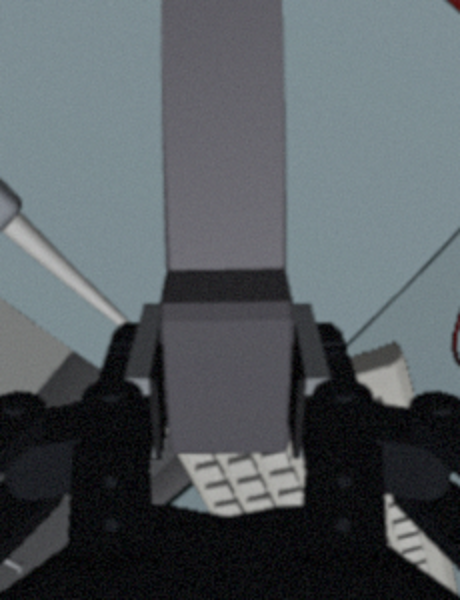

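The wedge is held square. Its block front edges at crop v 270 and 303 fit an underside 17.8 mm below the TCP and a thin end 94 mm ahead of it. I'll carry it to in front of the stand.

```bash
echo '[{"jaw": 0, "az": 0.171}, {"jaw": 0, "az": 0.171}, {"jaw": 0, "az": 0.171}, {"jaw": 0, "az": 0.171}, {"jaw": 0, "az": 0.171}]' | python3 shift.py
python3 - <<'E'
from h import *
X=R.from_euler('z',-8.9,degrees=True).apply([1,0,0])
goal(Pw(np.array([-.170,0,.12])),X,[0,0,-1])
g=cv2.imread("pics/w9.png",0).astype(int)
print(list(enumerate(g[:,300:325].mean(1).astype(int)))[60:110:2]); print(list(enumerate(g[:,300:325].mean(1).astype(int)))[225:265])
E
```

```text
time: 20.23
tool_pos: [0.4251, -0.3555, 0.1624]
tool_rot: [-0.001, 0.997, -0.08, -0.001]
contact_force: [-0.2, -0.4, -0.1]
gripper_width: 0.341
grasp_force: 59.5
d tool [-0.0253 -0.3533  0.0429] rotvec [-0.0013  0.0018 -0.0044] d world [ 0.0312  0.3529 -0.0424]
[(60, np.int64(135)), (62, np.int64(136)), (64, np.int64(135)), (66, np.int64(136)), (68, np.int64(136)), (70, np.int64(136)), (72, np.int64(135)), (74, np.int64(136)), (76, np.int64(137)), (78, np.int64(136)), (80, np.int64(135)), (82, np.int64(136)), (84, np.int64(132)), (86, np.int64(77)), (88, np.int64(89)), (90, np.int64(92)), (92, np.int64(91)), (94, np.int64(92)), (96, np.int64(92)), (98, np.int64(94)), (100, np.int64(93)), (102, np.int64(94)), (104, np.int64(93)), (106, np.int64(94)), (108, np.int64(93))]
[(225, np.int64(109)), (226, np.int64(107)), (227, np.int64(109)), (228, np.int64(110)), (229, np.int64(109)), (230, np.int64(109)), (231, np.int64(110)), (232, np.int64(110)), (233, np.int64(106)), (234, np.int64(86)), (235, np.int64(47)), (236, np.int64(31)), (237, np.int64(34)), (238, np.int64(35)), (239, np.int64(33)), (240, np.int64(35)), (241, np.int64(33)), (242, np.int64(35)), (243, np.int64(34)), (244, np.int64(35)), (245, np.int64(34)), (246, np.int64(34)), (247, np.int64(34)), (248, np.int64(34)), (249, np.int64(35)), (250, np.int64(41)), (251, np.int64(57)), (252, np.int64(71)), (253, np.int64(72)), (254, np.int64(72)), (255, np.int64(71)), (256, np.int64(72)), (257, np.int64(72)), (258, np.int64(71)), (259, np.int64(72)), (260, np.int64(78)), (261, np.int64(82)), (262, np.int64(84)), (263, np.int64(84)), (264, np.int64(83))]
```

```bash
echo '[{"jaw": 0, "sx": -0.0042, "sy": -0.0589}, {"jaw": 0, "sx": -0.0042, "sy": -0.0589}, {"jaw": 0, "sx": -0.0042, "sy": -0.0589}, {"jaw": 0, "sx": -0.0042, "sy": -0.0589}, {"jaw": 0, "sx": -0.0042, "sy": -0.0589}]' | python3 shift.py
echo '[{"jaw": 0, "sx": -0.0042, "sy": -0.0589, "sz": 0.02}, {"jaw": 0, "sz": 0.02, "ax": -0.001, "ay": 0.002, "az": -0.004}, {"jaw": 0}, {"jaw": 0}]' | python3 shift.py
python3 - <<'E'
from h import *
from scipy.optimize import least_squares
X=R.from_euler('z',-8.9,degrees=True).apply([1,0,0])
goal(Pw(np.array([-.170,0,.12])),X,[0,0,-1])
s=manip.state();w=manip.camera_params("wrist");im=manip.grab_frame("wrist")[:,:,::-1];cv2.imwrite("pics/w10.png",im);np.save("w10.npy",w,allow_pickle=True)
g=cv2.cvtColor(im,cv2.COLOR_BGR2GRAY)[:,302:324].mean(1).astype(int)
print(g[70:102].tolist());print(g[228:258].tolist())
s9=np.load("s9.npy",allow_pickle=True).item();w9=np.load("w9.npy",allow_pickle=True).item();T=rot(s9["tool_rot"])
def row(x,z):return proj(w9,s9["tool_pos"]+T.apply([x,0,z]),True)[1]
def f(p):
    x0,zu,a=p;r=lambda h,l:row(x0+l*np.cos(a)+h*np.sin(a),zu-h*np.cos(a)+l*np.sin(a))
    return [r(.003,.072)-85.3,r(.021,0)-234.5,r(.042,0)-250.7]
print(least_squares(f,[.022,.0178,0],x_scale=[.01,.01,.05]).x, least_squares(lambda p:f([*p,0]),[.022,.0178],x_scale=.01).x,f([.022,.0178,0]))
for y in (-64,64): print("knob",proj(w,Pw(np.array([-41,y,40])/1000),True))
E
```

```text
time: 20.85
tool_pos: [0.4491, -0.0603, 0.1623]
tool_rot: [0.0, 0.997, -0.077, -0.001]
contact_force: [0.9, 0.1, -1.1]
gripper_width: 0.338
grasp_force: 59.6
time: 21.35
tool_pos: [0.4552, -0.0042, 0.124]
tool_rot: [0.002, 0.997, -0.075, 0.001]
contact_force: [-0.0, 0.0, -1.9]
gripper_width: 0.335
grasp_force: 59.7
d tool [ 0.0008 -0.0017  0.004 ] rotvec [ 0.0028 -0.0026  0.0044] d world [ 0.001   0.0016 -0.004 ]
[139, 138, 138, 138, 138, 138, 138, 137, 138, 138, 138, 138, 138, 140, 134, 98, 71, 71, 80, 82, 82, 83, 82, 82, 83, 82, 83, 83, 83, 83, 83, 84]
[96, 97, 97, 97, 98, 93, 77, 42, 26, 28, 29, 30, 29, 29, 29, 29, 29, 32, 29, 29, 27, 30, 36, 51, 62, 65, 64, 64, 64, 64]
[0.0217 0.0128 0.1008] [0.0216 0.0202] [np.float64(-0.899135727515187), np.float64(-0.630887875250437), np.float64(3.117447198133675)]
knob [400.3612  46.2614]
knob [225.3107  45.5776]
```

```bash
echo '[{"jaw": 0, "sy": -0.0015, "sz": 0.04, "ax": 0.002, "ay": -0.002, "az": 0.004}, {"jaw": 0, "sz": 0.03}, {"jaw": 0, "sz": 0.015}, {"jaw": 0}, {"jaw": 0}]' | python3 shift.py
python3 -c "
from h import *
X=R.from_euler('z',-8.9,degrees=True).apply([1,0,0])
goal(Pw(np.array([-.170,0,.0278])),X,[0,0,-1])"
```

```text
time: 22.02
tool_pos: [0.4574, -0.0029, 0.041]
tool_rot: [0.001, 0.997, -0.077, 0.002]
contact_force: [0.1, 0.1, -0.9]
gripper_width: 0.339
grasp_force: 59.8
d tool [-0.0012 -0.0001  0.0132] rotvec [ 0.0008 -0.0046  0.0009] d world [-0.0011  0.0003 -0.0132]
```

```bash
echo '[{"jaw": 0, "sz": 0.004, "ay": -0.003}, {"jaw": 0}, {"jaw": 0}, {"jaw": 0}]' | python3 shift.py
echo '[{"jaw": 0, "sz": 0.002}, {"jaw": 0, "sz": 0.002}, {"jaw": 0}, {"jaw": 0}]' | python3 shift.py
echo '[{"jaw": 0, "sz": 0.0015}, {"jaw": 0}, {"jaw": 0}]' | python3 shift.py
```

```text
time: 22.52
tool_pos: [0.4561, -0.0025, 0.0356]
tool_rot: [0.0, 0.997, -0.077, -0.0]
contact_force: [0.1, 0.0, -2.1]
gripper_width: 0.336
grasp_force: 59.7
time: 23.02
tool_pos: [0.456, -0.0025, 0.0314]
tool_rot: [0.0, 0.997, -0.077, -0.001]
contact_force: [0.8, 0.4, -0.3]
gripper_width: 0.34
grasp_force: 59.7
time: 23.4
tool_pos: [0.4561, -0.0025, 0.03]
tool_rot: [0.0, 0.997, -0.077, -0.001]
contact_force: [-0.3, 0.6, -1.4]
gripper_width: 0.339
grasp_force: 59.7
```

```bash
for i in 1 2 3; do echo '[{"jaw": 0, "sz": 0.001}, {"jaw": 0}, {"jaw": 0}]' | python3 shift.py | egrep 'pos|rot|force' | head -3; done
```

```text
tool_pos: [0.456, -0.0025, 0.029]
tool_rot: [0.0, 0.997, -0.077, -0.001]
contact_force: [-0.2, 0.1, -0.3]
tool_pos: [0.456, -0.0025, 0.0279]
tool_rot: [0.0, 0.997, -0.077, -0.001]
contact_force: [-0.2, 0.8, -0.2]
tool_pos: [0.4562, -0.0025, 0.0277]
tool_rot: [0.0, 0.997, -0.077, -0.001]
contact_force: [-2.9, 1.1, 5.0]
```

```bash
echo '[{"jaw": 0, "sx": 0.015}, {"jaw": 0, "sx": 0.015}, {"jaw": 0, "sx": 0.012}, {"jaw": 0}, {"jaw": 0}]' | python3 shift.py
python3 - <<'E'
from h import *
s=manip.state();print(Pl(s["tool_pos"])*1000,s["contact_force"])
np.save("k0w.npy",manip.camera_params("wrist"),allow_pickle=True)
for n in("wrist","side"): cv2.imwrite(f"pics/k0{n}.png",manip.grab_frame(n)[:,:,::-1])
E
for i in 1 2 3; do echo '[{"jaw": 0, "sx": 0.002}, {"jaw": 0}, {"jaw": 0}]' | python3 shift.py | egrep 'pos|force' | head -2; done
```

```text
time: 25.15
tool_pos: [0.499, -0.0092, 0.0278]
tool_rot: [0.0, 0.997, -0.077, 0.001]
contact_force: [3.1, -1.2, 3.5]
gripper_width: 0.341
grasp_force: 60.2
[-126.7851    0.1132   27.8054] [ 3.0792 -1.2069  3.5194]
tool_pos: [0.4987, -0.0091, 0.0277]
contact_force: [-4.5, 0.5, 10.8]
tool_pos: [0.4998, -0.0092, 0.0277]
contact_force: [-7.1, 1.7, 13.9]
tool_pos: [0.5018, -0.0095, 0.0277]
contact_force: [-8.7, 1.6, 14.4]
```

```bash
echo '[{"jaw": 0, "sz": -0.0005}, {"jaw": 0}, {"jaw": 0}]' | python3 shift.py | egrep 'pos|force' | head -2
for i in 1 2 3; do echo '[{"jaw": 0, "sx": 0.002}, {"jaw": 0}, {"jaw": 0}]' | python3 shift.py | egrep 'pos|force' | head -2;python3 -c "
from h import *
print(Pl(manip.state()['tool_pos'])*1000)"; done
```

```text
tool_pos: [0.5018, -0.0095, 0.0277]
contact_force: [-5.3, 0.9, 10.8]
tool_pos: [0.5038, -0.0098, 0.0277]
contact_force: [-6.3, 1.0, 11.6]
[-121.9255    0.2372   27.735 ]
tool_pos: [0.5058, -0.0101, 0.0277]
contact_force: [-5.5, 1.6, 11.3]
[-119.9065    0.2488   27.7491]
tool_pos: [0.5074, -0.0103, 0.0277]
contact_force: [-8.3, 1.8, 12.4]
[-118.3148    0.2715   27.7208]
```

```bash
for i in 1 2 3; do echo '[{"jaw": 0, "sx": 0.002}, {"jaw": 0}, {"jaw": 0}]' | python3 shift.py | egrep 'pos|force' | head -2;python3 -c "
from h import *
print(Pl(manip.state()['tool_pos'])*1000)"; done
cat > knob.py <<'E'
from h import *
import sys
n=sys.argv[1]
cams={}
for c in("wrist","side"):
    cams[c]=manip.camera_params(c);cv2.imwrite(f"pics/{n}{c}.png",manip.grab_frame(c)[:,:,::-1])
print("tcp",Pl(manip.state()["tool_pos"])*1000,manip.state()["contact_force"])
def dk(im,q,r):
    x,y=int(q[0]),int(q[1]);g=im[y-r:y+r+1,x-r:x+r+1].astype(float);wt=np.clip(100-g,0,None)
    yy,xx=np.mgrid[y-r:y+r+1,x-r:x+r+1];return np.array([(wt*xx).sum(),(wt*yy).sum()])/wt.sum()
def lift(P,h): # plate-frame point after raising the feet by h
    a=h/166.;p=np.array([P[0]-125,P[1],P[2]-26.]);return R.from_euler('y',a).apply(p)+[125,0,26]
for c,f in(("side",False),("wrist",True)):
    a=cv2.imread(f"pics/k0{c}.png",0);b=cv2.imread(f"pics/{n}{c}.png",0)
    w0=cams[c] if c=="side" else np.load("k0w.npy",allow_pickle=True).item()
    for y in(64,-64):
        P=np.array([-41,y,40.]);q0=proj(w0,Pw(P/1e3),f);e=dk(a,q0,8)
        q1=proj(cams[c],Pw(lift(P,0)/1e3),f);q5=proj(cams[c],Pw(lift(P,4)/1e3),f)
        m=dk(b,q1,8)
        d=(m-e)-(q1-q0);k=(q5-q1);print(c,y,"start",e,q0,"obs shift",d,"for 4mm",k,"lift mm",4*(d@k)/(k@k))
E
python3 knob.py k1
```

```text
tool_pos: [0.5077, -0.0104, 0.0277]
contact_force: [-15.3, 2.8, 17.9]
[-117.9397    0.283    27.7117]
tool_pos: [0.5087, -0.0104, 0.0277]
contact_force: [-18.1, 2.9, 22.1]
[-116.9394    0.4553   27.661 ]
tool_pos: [0.5106, -0.0106, 0.0276]
contact_force: [-19.8, 2.9, 21.7]
[-115.0307    0.4822   27.6467]
tcp [-115.0363    0.4625   27.6489] [-19.5282   3.5187  22.3368]
side 64 start [303.9513 202.655 ] [304.4497 201.9977] obs shift [-0.0679 -0.2836] for 4mm [-0.1769 -1.1674] lift mm 0.9842873480450852
side -64 start [325.1104 178.2951] [324.8625 176.9505] obs shift [ 2.7417 -2.5448] for 4mm [-0.117  -1.1306] lift mm 7.9146477969938935
wrist 64 start [173.5284 107.1197] [171.7054 106.1834] obs shift [ 0.3106 -1.2776] for 4mm [-3.889   0.2742] lift mm -0.41005358775095974
wrist -64 start [455.8403 108.8523] [459.6742 107.0687] obs shift [-0.6626 -1.7745] for 4mm [4.009  0.3137] lift mm -0.7947831536354404
```

```bash
echo '[{"jaw": 0, "sz": -0.001}, {"jaw": 0}, {"jaw": 0}]' | python3 shift.py | egrep 'pos|force' | head -2
for i in 1 2 3 4; do echo '[{"jaw": 0, "sx": 0.002}, {"jaw": 0}, {"jaw": 0}]' | python3 shift.py | egrep 'pos|rot|force' | head -3; done
python3 knob.py k2;python3 - <<'E'
from h import *
for n in("k0","k1","k2"):
    g=cv2.imread(f"pics/{n}wrist.png",0)[:,302:324].mean(1).astype(int);print(n,g[76:96].tolist(),g[230:256].tolist())
E
```

```text
tool_pos: [0.5107, -0.0107, 0.0277]
contact_force: [-15.5, 2.6, 15.0]
tool_pos: [0.5127, -0.011, 0.0277]
tool_rot: [-0.0, 0.997, -0.077, -0.006]
contact_force: [-14.4, 2.6, 15.9]
tool_pos: [0.5147, -0.0113, 0.0276]
tool_rot: [-0.0, 0.997, -0.077, -0.006]
contact_force: [-14.5, 2.5, 14.8]
tool_pos: [0.5167, -0.0116, 0.0277]
tool_rot: [-0.0, 0.997, -0.077, -0.006]
contact_force: [-16.0, 2.8, 14.8]
tool_pos: [0.5187, -0.0119, 0.0277]
tool_rot: [-0.0, 0.997, -0.077, -0.006]
contact_force: [-13.7, 1.9, 14.4]
tcp [-106.8273    0.444    27.6737] [-14.2523   2.2616  14.1713]
side 64 start [303.9513 202.655 ] [304.4497 201.9977] obs shift [ 0.1182 -0.5733] for 4mm [-0.1769 -1.1674] lift mm 1.860259598846501
side -64 start [325.1104 178.2951] [324.8625 176.9505] obs shift [ 3.1923 -2.3823] for 4mm [-0.117  -1.1306] lift mm 7.182468670615045
wrist 64 start [173.5284 107.1197] [171.7054 106.1834] obs shift [-0.33   -1.5174] for 4mm [-3.7985  0.7498] lift mm 0.030900901206103316
wrist -64 start [455.8403 108.8523] [459.6742 107.0687] obs shift [-0.0545 -2.1399] for 4mm [3.9129 0.777 ] lift mm -0.47154247117132503
k0 [116, 115, 115, 115, 115, 115, 115, 114, 113, 116, 120, 122, 124, 124, 120, 116, 112, 108, 107, 109] [94, 94, 93, 90, 74, 40, 25, 28, 28, 28, 28, 28, 27, 28, 28, 28, 27, 27, 27, 29, 33, 48, 59, 63, 61, 62]
k1 [148, 148, 147, 148, 149, 148, 148, 142, 133, 128, 129, 131, 131, 126, 118, 111, 110, 109, 108, 107] [91, 93, 92, 92, 80, 50, 30, 27, 28, 28, 27, 26, 29, 27, 26, 28, 26, 29, 28, 27, 28, 34, 47, 57, 61, 61]
k2 [148, 149, 148, 149, 148, 149, 148, 148, 148, 149, 148, 148, 148, 148, 148, 149, 149, 148, 148, 149] [91, 93, 93, 93, 80, 50, 28, 28, 27, 27, 27, 28, 28, 28, 27, 27, 28, 28, 27, 27, 27, 36, 49, 58, 61, 61]
```

```bash
cat > k.py <<'E'
from h import *
import sys
exec(open("knob.py").read().split("for c,f in")[0].split("def dk")[1].join(["def dk",""])) if 0 else None
def lift(P,h):
    a=h/166.;p=np.array([P[0]-125,P[1],P[2]-26.]);return R.from_euler('y',a).apply(p)+[125,0,26]
def comp(im,q,r):
    x,y=int(q[0]),int(q[1]);g=im[y-r:y+r+1,x-r:x+r+1]
    m=(g<75).astype(np.uint8);n,l,st,c=cv2.connectedComponentsWithStats(cv2.morphologyEx(m,cv2.MORPH_CLOSE,np.ones((5,5),np.uint8)))
    i=1+np.argmax(st[1:,4]);return c[i]+[x-r,y-r],st[i,2:]
k0=np.load("k0w.npy",allow_pickle=True).item();a=cv2.imread("pics/k0wrist.png",0)
n=sys.argv[1];w=np.load(f"{n}w.npy",allow_pickle=True).item();b=cv2.imread(f"pics/{n}wrist.png",0)
P=[np.array([-41,y,38.]) for y in(64,-64)]
pr=lambda cam,h:[proj(cam,Pw(lift(p,h)/1e3),True) for p in P]
q0=pr(k0,0);e=[comp(a,q,30) for q in q0];q1=pr(w,0);m=[comp(b,q,32) for q in q1];q4=pr(w,4)
print("start",e,q0);print("now",m,q1)
sp=lambda v:v[1][0]-v[0][0]
s0=sp([x[0] for x in e])/sp(q0);print("lift mm",4*(sp([x[0] for x in m])-sp(q1)*s0)/(sp(q4)-sp(q1)))
A=cv2.imread("pics/k0side.png",0).astype(np.float32);B=cv2.imread(f"pics/{n}side.png",0).astype(np.float32)
c=manip.camera_params("side")
for nm,p,r in(("knobL",(-41,64,36),12),("frontL",(-50,76,20),9),("casB front",(-6,34,100),10),("casB rear",(94,34,100),10),("pin (ref)",(125,78,26),8),("plate corner(ref)",(-145,85,10),9)):
    o=proj(c,Pw(np.array(p)/1e3));d4=proj(c,Pw(lift(np.array(p,float),4)/1e3))-o
    u,v=o.astype(int);f=lambda I:np.ascontiguousarray(I[v-r:v+r,u-r:u+r])
    d=np.array(cv2.phaseCorrelate(f(A),f(B),cv2.createHanningWindow((2*r,2*r),cv2.CV_32F))[0]);print(nm,o,"shift",d,"4mm:",d4,"->",4*(d@d4)/(d4@d4))
E
python3 - <<'E'
# k2 wrist pose: arm has not moved since
from h import *
np.save("k2w.npy",manip.camera_params("wrist"),allow_pickle=True)
X=R.from_euler('z',-8.9,degrees=True).apply([1,0,0])
goal(Pw(np.array([-.1068,0,.0277])),X,[0,0,-1])
E
python3 k.py k2
```

```text
d tool [ 0.      0.0004 -0.    ] rotvec [0.0007 0.0125 0.0018] d world [-0.     -0.0004  0.    ]
start [(array([170.1942, 102.5577]), array([  52,   52, 1560], dtype=int32)), (array([456.8659, 102.9551]), array([  49,   49, 1536], dtype=int32))] [array([173.5739, 106.0559]), array([457.7616, 106.9242])]
now [(array([170.2963, 147.15  ]), array([  51,   51, 1593], dtype=int32)), (array([458.1836, 147.9151]), array([  50,   52, 1601], dtype=int32))] [array([176.1903, 149.8937]), array([456.4681, 150.745 ])]
lift mm 2.748895597757776
knobL [304.5011 203.1211] shift [-0.078  -0.6219] 4mm: [-0.1451 -1.1522] -> 2.1589690540441295
frontL [305.5446 211.0876] shift [ 0.1385 -0.4676] 4mm: [-0.021  -1.1545] -> 1.6110428129514573
casB front [297.4801 174.958 ] shift [ 0.0974 -0.2131] 4mm: [-0.6458 -1.1163] -> 0.42083383009229763
casB rear [266.1209 165.8402] shift [-0.2542 -0.3101] 4mm: [-0.5702 -0.3734] -> 2.245203709009276
pin (ref) [251.2815 192.4132] shift [-0.081  -0.0257] 4mm: [0. 0.] -> nan
plate corner(ref) [335.8421 226.2908] shift [-0.0447 -0.0351] 4mm: [ 0.155 -1.757] -> 0.07035784928800379k.py:23: RuntimeWarning: invalid value encountered in scalar divide
  d=np.array(cv2.phaseCorrelate(f(A),f(B),cv2.createHanningWindow((2*r,2*r),cv2.CV_32F))[0]);print(nm,o,"shift",d,"4mm:",d4,"->",4*(d@d4)/(d4@d4))
```

Two measures put the lift at about 2.2–2.7 mm, and the geometry from the force onset gives 2.6 mm. I need about 6 mm more.

```bash
for i in 1 2 3; do echo '[{"jaw": 0, "sx": 0.002}, {"jaw": 0}, {"jaw": 0}]' | python3 shift.py | egrep 'pos|rot|force' | head -3; done
python3 knob.py k3 >/dev/null; python3 - <<'E'
from h import *
np.save("k3w.npy",manip.camera_params("wrist"),allow_pickle=True)
print(Pl(manip.state()["tool_pos"])*1000,manip.state()["time"])
E
python3 k.py k3 2>/dev/null
```

```text
tool_pos: [0.5207, -0.0122, 0.0277]
tool_rot: [-0.0, 0.997, -0.077, -0.006]
contact_force: [-14.5, 1.9, 15.2]
tool_pos: [0.5227, -0.0125, 0.0277]
tool_rot: [-0.0, 0.997, -0.077, -0.006]
contact_force: [-14.5, 3.4, 15.3]
tool_pos: [0.5247, -0.0128, 0.0277]
tool_rot: [-0.0, 0.997, -0.077, -0.006]
contact_force: [-13.6, 1.9, 15.2]
[-100.7891    0.49     27.6836] 32.3
start [(array([170.1942, 102.5577]), array([  52,   52, 1560], dtype=int32)), (array([456.8659, 102.9551]), array([  49,   49, 1536], dtype=int32))] [array([173.5739, 106.0559]), array([457.7616, 106.9242])]
now [(array([170.0111, 160.7623]), array([  50,   52, 1628], dtype=int32)), (array([458.3066, 161.2997]), array([  50,   52, 1585], dtype=int32))] [array([177.45  , 162.7938]), array([455.1353, 163.5477])]
lift mm 4.450484308564789
knobL [304.5011 203.1211] shift [ 0.0538 -1.0339] 4mm: [-0.1451 -1.1522] -> 3.510222946647074
frontL [305.5446 211.0876] shift [ 0.1643 -0.6214] 4mm: [-0.021  -1.1545] -> 2.1420007958447744
casB front [297.4801 174.958 ] shift [-0.5171 -0.4816] 4mm: [-0.6458 -1.1163] -> 2.0961333152383568
casB rear [266.1209 165.8402] shift [-0.4297 -0.3509] 4mm: [-0.5702 -0.3734] -> 3.2378835115240934
pin (ref) [251.2815 192.4132] shift [0.0494 0.0231] 4mm: [0. 0.] -> nan
plate corner(ref) [335.8421 226.2908] shift [-0.0706 -0.0126] 4mm: [ 0.155 -1.757] -> 0.014438623010064605
```

The estimates at this position are 4.45 mm (wrist), 3.5 mm (side) and 4.0 mm (geometry), so about 4 mm. I'll check that it holds still and then hand in.

```bash
echo '[{"jaw": 0}, {"jaw": 0}, {"jaw": 0}, {"jaw": 0}]' | python3 shift.py && python3 -c "
from h import *
print(manip.job_done())"
```

```text
time: 32.8
tool_pos: [0.5247, -0.0128, 0.0277]
tool_rot: [-0.0, 0.997, -0.077, -0.006]
contact_force: [-14.1, 2.5, 14.6]
gripper_width: 0.34
grasp_force: 61.3
the job is handed in; nothing more can be done
None
```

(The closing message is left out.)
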